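# Pin the retaining bar of an inclined shaker rack

## Task

The tubes are ready to be shaken, but the inclined rack on the shaker is not yet secured. Swing the retaining bar shut against its bracket so that its eye lies between the bracket's two knuckles, then take the clevis pin with the black knob out of the blue tube rack on the bench and thread it down through all three holes until its collar sits on the upper knuckle, and let go. Do not knock over or push away the two brown bottles.

Things in the scene. Friction and masses are not known exactly. Their poses are not given: they have to be found in the camera images.
- bar (a joint): Angle (rad) of the steel retaining bar across the low front of the inclined rack on the shaker; it pivots at its left (+y) end. 0 = shut, holes in line; positive = swung out toward the robot and down the slope; starts at 0.2 to 0.42. Stiff: stays where left; 0.5 to 1 N at bar_push moves it. Its stop, the bracket's web, is at -0.005 (eye 1.3 mm past in line; the pin's tapered nose makes up for it).
- bar_push (a point): Point in the middle of the bar (10 mm thick, 13 mm high) 190 mm from its pivot, a good place to push it shut from the robot's side with closed fingers. Axes turn with the bar: x the way it closes (the face to push is 5 mm to -x), y along the bar toward the pivot, z square to the slope, upward. Nothing stands in front of the bar or within 15 mm below it.
- bar_eye (a point): Centre of the hole (12.4 mm) in the round eye (24 mm outside, 13 mm high) at the bar's right end, 260 mm from its pivot; axes as bar_push. With the bar shut it lies 20 mm below clevis_mouth along the hole's axis.
- clevis_mouth (a point): Centre of the hole (12.4 mm) at the top face of the upper knuckle of the cradle's right bracket. z = hole axis, out of the hole, leaning 30 deg from vertical to the robot's side; x up the slope, y along the shut bar. Knuckles (24 mm outside) reach 0 to 12 and 28 to 40 mm below it, the eye goes between; 22 mm free below. The rack, 15 mm to +x and 36 mm to +y, rises 27 mm above it.
- pin_knob (a point): Centre of the clevis pin's black knob, 22 mm in diameter, 34 mm high; z = pin axis, nose to knob. Steel collar (30 mm wide) 17 to 21 mm below, then a 10 mm shank, 50 mm long, the last 8 mm tapering to a 4 mm nose. It hangs upright by the collar in a 22 mm square opening of the tube rack on the bench; it may sit a few mm off the opening's middle. About 60 g.
- pin_seat (a point): Point on the pin's axis at the underside of its collar, 21 mm below pin_knob; same axes. With the pin fully home it coincides with clevis_mouth.
- rack: Blue steel tube rack (68 x 188 mm, top 81 mm, end plates 88 mm high) standing on the bench to the robot's right, which holds the pin in its front row near the left end; origin at the centre of its underside, y along its length. Three test tubes (139 mm) stand in its other end, over 65 mm from the pin. It is fixed.
- iodine_bottle: Loose small brown bottle with a red screw cap, 44 mm in diameter, 86 mm high, at the front edge between rack and shaker; origin at the centre of its underside. A bystander.
- stain_bottle: Loose brown bottle with a black screw cap, 54 mm in diameter, 104 mm high, to the left of the shaker; origin at the centre of its underside. A bystander.

How it is judged (in metres and radians):
On the way:
1. the retaining bar is swung shut (within 0.03 rad) (value of joint bar below 0.03 rad), for 0.2 s.
At the end, for the whole second after the job is handed in: The bar is shut (joint below 0.03 rad) and the pin is through both knuckles and the eye: collar underside less than 4 mm above the upper knuckle's face, within 6 mm of the hole's mouth, pin axis within 0.12 rad of the hole axis (value of joint bar below 0.03 rad and z of pin_seat in the frame of clevis_mouth below 0.004 m and distance between pin_seat and clevis_mouth below 0.006 m and angle between the z axis of pin_knob and the z axis of clevis_mouth, either way round below 0.12 rad); the robot touches nothing.
It fails at once if the small brown bottle is knocked over or pushed more than 40 mm (angle between iodine_bottle's own z axis and vertical above 0.4 rad or distance of iodine_bottle from where it was at the start of the episode above 0.04 m).
It fails at once if the larger brown bottle is knocked over or pushed more than 40 mm (angle between stain_bottle's own z axis and vertical above 0.4 rad or distance of stain_bottle from where it was at the start of the episode above 0.04 m).
It also fails if it takes over 51 s, if anything falls off the work surface, if the arm or the gripper's body presses on something with over 40 N, if the wrist force passes 120 N, or if a joint passes its speed limit or range.

## Robot

A 6-joint arm with a two-finger parallel gripper is mounted at the origin on a cart in front of the work surface, level with it; the furniture and walls round the work are solid. World frame = base frame: x ahead of the robot, y to its left, z up, the work surface at z = 0. Lengths are in mm, angles in rad, forces in N, time in s.
With the tool pointing down it reaches from about 275 to 850 mm from the base axis. Payload 5.2 kg.
Tool frame: the origin (TCP) lies midway between the tips of the shut fingers; the grasp point (between the pads) lies 19 mm behind it; x points along the fingers, y is the direction in which the jaws open and shut, and the axes are right-handed (so a half turn about x gives the same grasp; the last joint's range is limited). The gripper opens to 85 mm and grips with 20 to 120 N. Pads are 22 mm wide; open, the fingers measure 114 mm over their backs; the gripper's body (76 mm by 85 mm) begins 54 mm behind the grasp point. The pads swing forward as they close: fully open they stand 13 mm farther back than shut.
Start: joints at [-1.334, 0.259, 1.535, -0, 1.348, -0.203], TCP at [234.188, -497.656, 231.31] pointing down, gripper open.
Joint ranges: [-3.14, 3.14], [-0.91, 2.08], [0.19, 2.58], [-1.22, 4.36], [0.22, 2.71], [-3.12, 3.12]. Speed limits (rad/s): [2.57, 2.57, 3.14, 3.14, 3.14, 3.14].

## Interface

Orientations are given as a unit quaternion [x, y, z, w].
In Python, from workcell import ctrl gives the robot as it stands. The module is installed in compiled form; this text tells all that it offers. Calls block until the motion is done:
- ctrl.movep(position, orientation): joint-space move of the TCP to a pose.
- ctrl.servo_line(position, frame=None, velocity=150, max_force=None): straight line of the TCP; frame=None keeps the orientation; velocity is the mean speed in mm/s. With max_force (N) it stops when the force on the tool has changed by that much, and returns True; else False.
- ctrl.move_joints(angles): joint-space move.
- ctrl.set_gripper(opening, grasp_force=None): finger opening in mm; grasp_force is the grip in N (None keeps the last); returns when the fingers have stopped.
- ctrl.sleep(seconds).
- ctrl.ik(position, orientation): joint angles nearest the present ones, or None.
- ctrl.observe(): the state.
- ctrl.grab_frame(name): name is "side" or "top" or "wrist"; returns the picture (420x560x3 uint8, red, green, blue); there is no depth.
- ctrl.get_calibration(name): a dict with "vfov" (degrees; the focal length in pixels is half the picture's height over the tangent of half this angle, whatever the lens; pixels are square), "cx", "cy" (the principal point, pixels), "dist_coeffs" ([k1, k2, p1, p2, k3] as OpenCV has them; the pictures are not rectified), "rvec" (rotation vector, rad) and "tvec" (3), from world to camera coordinates, as OpenCV has them. Camera axes: x right, y down, z forward; pixel columns grow to the right and rows downward; lengths in mm; the calibration is good to about 2 mm. A picture is of the moment at which its call begins: read the wrist's pose just before it. get_calibration takes no time and is no camera call; for the wrist camera it gives the pose at the moment of the call.
A pose or a line that the arm cannot do raises ctrl.MotionError and nothing moves.
- ctrl.hand_in(): hands the job in, once; it reports no verdict.
Trained networks look in the newest picture that a camera, given by its name, has taken for a name from the list of things; names that differ only in an ending like _2 or _b are one class to them, and where a whole thing is asked for, a point or a joint stands for the part that bears it (a point fixed in the world has none). Each returns a list of dicts, best first, with "score" (0 to 1); they miss things now and then, are a little off and sometimes report something else, mostly with a low value. They report only what shows in the picture. A call takes as long as a camera call.
- ctrl.recognise(query, camera): "uv" ([column, row] in pixels, amid what is visible of it).
- ctrl.silhouettes(query, camera): "region" (420x560 bool, what is visible of it) and "uv" ([column, row] in pixels, amid what is visible of it).
The state is a dict: "time_s": time; "joint_pos": joint angles; "qvel": joint speeds; "tau": joint torques, N m; "position": TCP position; "orientation": TCP orientation; "wrist_force": force on the tool from outside, world axes, zero at the start; "moment": the same for the moment, N m; "opening": finger opening in mm.
Only numpy, scipy, OpenCV 4.12 (cv2) and the standard library are available. Lean on these libraries where they do the work, as an engineer would, in place of code of your own. Each camera call takes 0.05 s, during which the arm holds its last target.

## Working session

There is one attempt and no reset: what is moved stays moved. The work goes in short steps, each a Python script; the robot and the scene stay as the last script left them, time stands still between calls to the robot, and variables do not carry over. Pictures are saved under pics/ and viewed, and the job is handed in when it is done.

```bash
mkdir -p pics; ls; python3 - <<'E'
from workcell import ctrl
import cv2
for n in ["side","top","wrist"]:
    im=ctrl.grab_frame(n); cv2.imwrite(f"pics/a_{n}.png",im[:,:,::-1])
    c=ctrl.get_calibration(n); print(n,c)
    for q in ["bar","bar_push","bar_eye","clevis_mouth","pin_knob","pin_seat","rack","iodine_bottle","stain_bottle"]:
        try: print(q,[(round(r['score'],2),[round(float(x),1) for x in r['uv']]) for r in ctrl.recognise(q,n)][:3])
        except Exception as e: print(q,e)
print(ctrl.observe())
E
```

```text
pics
side {'vfov': 50.40003370881239, 'cx': 282.18921540048746, 'cy': 213.79597991773014, 'dist_coeffs': array([-0.07754917,  0.        ,  0.        ,  0.        ,  0.        ]), 'rvec': array([ 2.15350402, -0.00367856,  0.02391837]), 'tvec': array([-454.13732022,  133.2069627 , 1039.59009117])}
bar [(0.7, [287.1, 205.4])]
bar_push [(0.89, [284.5, 212.3]), (0.21, [247.9, 283.5])]
bar_eye [(0.89, [286.8, 206.1])]
clevis_mouth [(0.83, [318.4, 194.7])]
pin_knob [(0.82, [311.1, 318.2])]
pin_seat [(0.92, [308.2, 320.9])]
rack [(0.68, [314.1, 370.4]), (0.48, [245.2, 285.4])]
iodine_bottle [(0.79, [246.5, 283.7])]
stain_bottle []
top {'vfov': 50.01806950125688, 'cx': 282.96876620161413, 'cy': 220.4094061675155, 'dist_coeffs': array([-0.06344957,  0.        ,  0.        ,  0.        ,  0.        ]), 'rvec': array([ 2.14926934, -2.20711316,  0.07525082]), 'tvec': array([ 107.41935343,  488.88392413, 1262.15771471])}
bar [(0.84, [273.9, 229.4])]
bar_push [(0.57, [272.3, 230.5])]
bar_eye [(0.96, [268.6, 232.0])]
clevis_mouth [(0.77, [265.1, 194.8])]
pin_knob []
pin_seat []
rack [(0.49, [351.1, 
[... 491 characters left out ...]
le []
stain_bottle []
{'time_s': 1.5, 'joint_pos': array([-1.33381516e+00,  2.58609619e-01,  1.53500058e+00, -1.24087114e-06,
        1.34798839e+00, -2.02808028e-01]), 'qvel': array([-0.00194545, -0.00109038,  0.0002191 ,  0.00069689,  0.00078724,
       -0.0003595 ]), 'tau': array([-1.36449187e-03, -4.45927799e+01, -2.90886801e+01, -5.24097868e-04,
        9.47994777e-04, -2.07626535e-06]), 'position': array([ 234.18065093, -497.66313843,  231.30432486]), 'orientation': array([-0.69007948, -0.15424109,  0.69008041, -0.15423692]), 'wrist_force': array([-0.26076529, -0.19794612, -0.95427248]), 'moment': array([ 4.98026216e-05, -2.19480158e-03,  2.23587560e-02]), 'opening': 85.47506806879998}
```

View pics.

View pics/a_side.png

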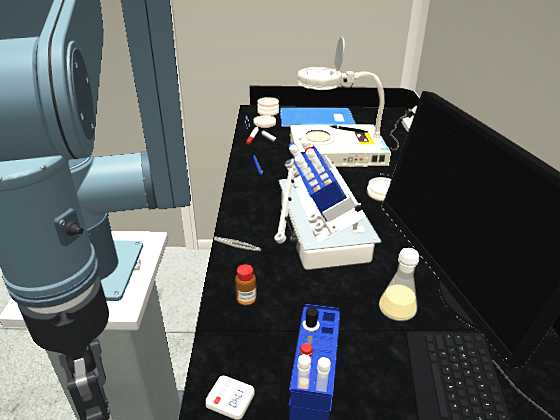

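View pics/a_top.png

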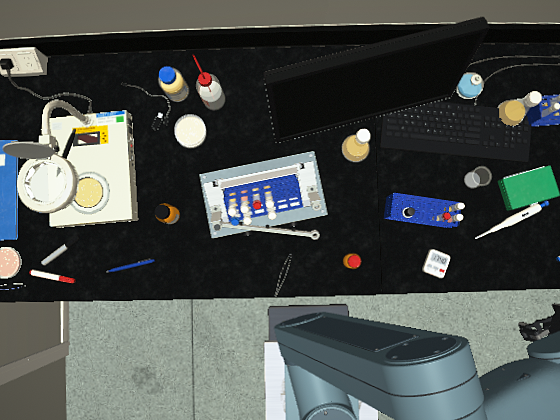

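View pics/a_wrist.png

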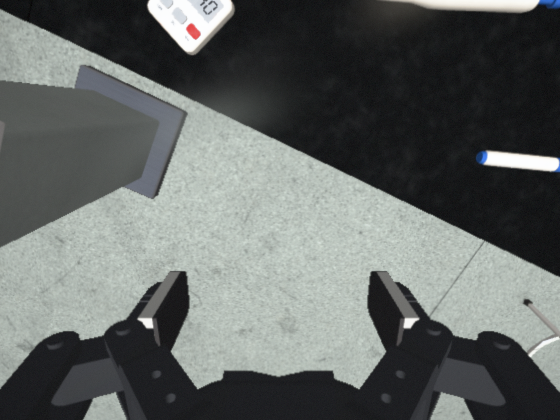

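```bash
cat > h.py <<'E'
import numpy as np, cv2
from scipy.optimize import least_squares
from scipy.spatial.transform import Rotation as R
def KD(c):
    f=210/np.tan(np.radians(c['vfov'])/2)
    return np.array([[f,0,c['cx']],[0,f,c['cy']],[0,0,1.]]),np.array(c['dist_coeffs'],float)
def proj(c,P):
    K,d=KD(c); return cv2.projectPoints(np.array(P,float).reshape(-1,1,3),np.array(c['rvec'],float),np.array(c['tvec'],float),K,d)[0].reshape(-1,2)
def tri(obs,x0=(500,-200,80)):
    f=lambda X: np.concatenate([(proj(c,X)[0]-np.array(u)) for c,u in obs])
    r=least_squares(f,x0); return r.x,r.fun
def ray(c,uv):
    K,d=KD(c); n=cv2.undistortPoints(np.array(uv,float).reshape(1,1,2),K,d).reshape(2)
    Rm=cv2.Rodrigues(np.array(c['rvec'],float))[0]; o=-Rm.T@np.array(c['tvec'],float); v=Rm.T@np.array([n[0],n[1],1]); return o,v/np.linalg.norm(v)
def atz(c,uv,z):
    o,v=ray(c,uv); return o+v*(z-o[2])/v[2]
E
python3 - <<'E'
import cv2
a=cv2.imread('pics/a_side.png'); cv2.imwrite('pics/b_s.png',cv2.resize(a[130:350,230:400],None,fx=3.4,fy=2.7*3.4/2.7*.8,interpolation=cv2.INTER_CUBIC))
a=cv2.imread('pics/a_top.png'); cv2.imwrite('pics/b_t.png',cv2.resize(a[140:260,190:350],None,fx=5,fy=5,interpolation=cv2.INTER_CUBIC))
from workcell import ctrl
from h import *
cs=ctrl.get_calibration('side'); ct=ctrl.get_calibration('top')
for n,s,t in [('knob',(311,314),(408.5,212)),('eye',(281,238),(315,236)),('iod',(245.5,270),(352,261))]:
    print(n,tri([(cs,s),(ct,t)]))
E
```

```text
knob (array([ 499.93432415, -240.33575854,  108.98290792]), array([-0.46508458,  0.0281489 , -0.00503249, -0.69848224]))
eye (array([446.73669755,   9.30956249,  91.47230152]), array([-1.54210811,  0.05980401, -0.07908464, -1.83219034]))
iod (array([374.24421637, -88.84074497,  80.85221417]), array([-0.58010598,  0.00536794, -0.06809423, -0.74580735]))
```

```bash
python3 -c "
import cv2
a=cv2.imread('pics/a_side.png'); cv2.imwrite('pics/b_s.png',cv2.resize(a[135:270,265:395],None,fx=4.4,fy=4.4,interpolation=cv2.INTER_CUBIC))"
```

```text
(no output)
```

View pics/b_s.png

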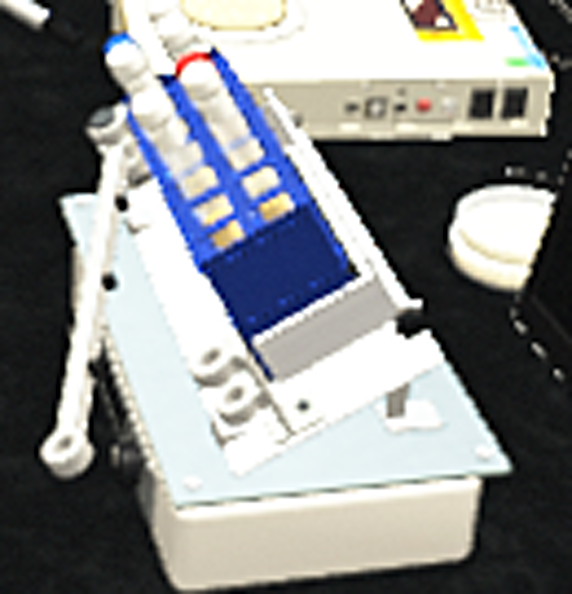

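View pics/b_t.png

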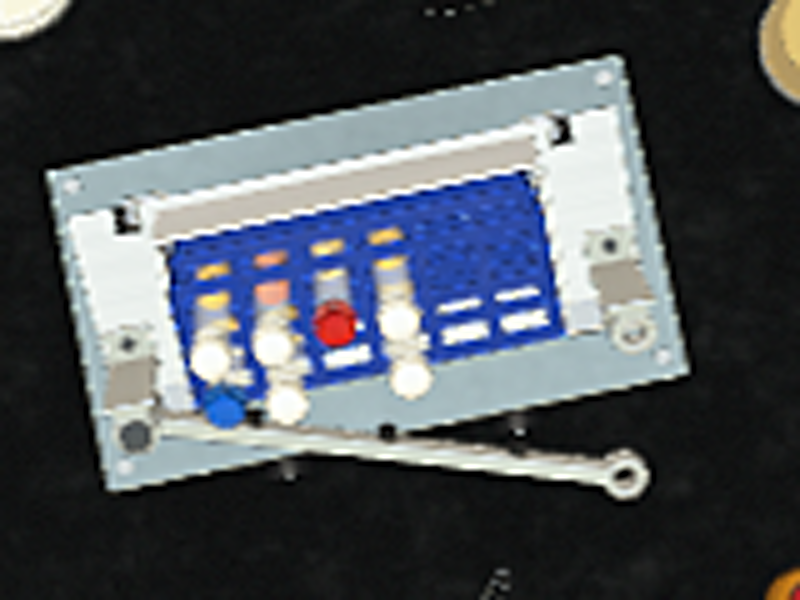

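```bash
python3 - <<'E'
from workcell import ctrl
from h import *
cs=ctrl.get_calibration('side'); ct=ctrl.get_calibration('top')
o={}
for n,s,t in [('knob',(311,314),(408.5,212)),('eye',(280,237.3),(315,234.8)),('mouth',(313.0,216.5),(316.6,205.4)),('pivot',(288.5,162),(217.2,226.8))]:
    x,r=tri([(cs,s),(ct,t)]); o[n]=x; print(n,x.round(1),r.round(1))
p=o['pivot']
print(np.linalg.norm(o['eye']-p),np.linalg.norm(o['mouth']-p), o['mouth']-p)
E
```

```text
knob [ 499.9 -240.3  109. ] [-0.5  0.  -0.  -0.7]
eye [446.7   9.3  93.5] [-0.5  0.  -0.  -0.7]
mouth [518.3   6.5 152.3] [-0.3  0.   0.  -0.3]
pivot [470.4 261.4 155.3] [-0.5  0.  -0.  -0.4]
260.62699642602405 259.3879404669558 [  47.94600209 -254.90075445   -2.9815975 ]
```

```bash
cat >> h.py <<'E'
yaw=0.186
cy,sy=np.cos(yaw),np.sin(yaw)
C,S=np.cos(np.radians(30)),.5
xs=np.array([C*cy,C*sy,S]); ys=np.array([-sy,cy,0]); zs=np.array([-S*cy,-S*sy,C])
def orient(toolx,tooly):
    x=toolx/np.linalg.norm(toolx); y=tooly-x*(x@tooly); y/=np.linalg.norm(y); z=np.cross(x,y)
    return R.from_matrix(np.c_[x,y,z]).as_quat()
M=np.array([518.3,6.5,152.3])
def S2W(x,y,z): return M+xs*x+ys*y+zs*z
t=np.radians(10)
dpush=-zs*np.cos(t)+xs*np.sin(t)
E
python3 - <<'E'
from workcell import ctrl
from h import *
c=ctrl.get_calibration('wrist'); Rm=cv2.Rodrigues(c['rvec'])[0]; o=-Rm.T@c['tvec']; s=ctrl.observe()
T=R.from_quat(s['orientation']).as_matrix()
print('cam in tool',T.T@(o-s['position']),'axes',(T.T@Rm.T).round(3))
for sg in (1,-1):
  for nm,d,P in [('view',-zs,S2W(-60,20,130)),('pre0',dpush,S2W(-101,55,60)),('pre',dpush,S2W(-101,55,-33)),('end',dpush,S2W(-10,55,-33)),('pinY',-zs,S2W(0,0,7)),('pinYup',-zs,S2W(0,0,75))]:
    q=ctrl.ik(P,orient(d,ys*sg)); print(nm,sg,P.round(0),None if q is None else np.round(q,2))
  q=ctrl.ik(S2W(0,0,70),orient(-zs,xs*sg)); print('pinX',sg,None if q is None else np.round(q,2))
  for ty in [(1,0,0),(0,1,0)]:
    q=ctrl.ik(np.array([500,-240,120]),orient(np.array([0,0,-1.]),np.array(ty)*sg)); print('grasp',ty,sg,None if q is None else np.round(q,2))
print(s['time_s'])
E
```

```text
cam in tool [-1.42635960e+02  2.96706896e-02 -7.93881242e+01] axes [[ 0.002 -0.312  0.95 ]
 [ 1.    -0.    -0.002]
 [ 0.001  0.95   0.312]]
view 1 [400.   5. 235.] [-0.63 -0.37  2.23  0.46  0.96 -2.6 ]
pre0 1 [393.  39. 154.] None
pre 1 [438.  47.  73.] None
end 1 [516.  62. 119.] [-0.32  0.08  2.36  1.37  0.32  2.95]
pinY 1 [515.   6. 158.] [-0.41  0.01  2.16  0.53  0.59 -2.55]
pinYup 1 [481.  -0. 217.] [-0.47 -0.14  2.13  0.45  0.78 -2.49]
pinX 1 [-0.47 -0.13  2.13  0.45  0.77 -0.93]
grasp (1, 0, 0) 1 [-0.65  0.37  1.68 -0.    1.1  -0.65]
grasp (0, 1, 0) 1 [-0.65  0.37  1.68 -0.    1.1  -2.22]
view -1 [400.   5. 235.] [-0.63 -0.37  2.23  0.46  0.96  0.55]
pre0 -1 [393.  39. 154.] [-0.73 -0.35  2.55  0.92  0.7  -0.01]
pre -1 [438.  47.  73.] None
end -1 [516.  62. 119.] [-0.32  0.08  2.36  1.37  0.32 -0.19]
pinY -1 [515.   6. 158.] [-0.41  0.01  2.16  0.53  0.59  0.59]
pinYup -1 [481.  -0. 217.] [-0.47 -0.14  2.13  0.45  0.78  0.65]
pinX -1 [-0.47 -0.13  2.13  0.45  0.77  2.22]
grasp (1, 0, 0) -1 [-0.65  0.37  1.68 -0.    1.1   2.49]
grasp (0, 1, 0) -1 [-0.65  0.37  1.68 -0.    1.1   0.92]
1.5
```

```bash
python3 - <<'E'
from workcell import ctrl
from h import *
B=np.c_[xs,ys,zs]
print('eye slope',B.T@(np.array([446.7,9.3,93.5])-M),'pivot',B.T@(np.array([470.4,261.4,155.3])-M))
def sl(P): return B.T@(np.array(P)-M)
print('bottle',sl([374,-89,86]))
# tilt from vertical
vert=np.array([0,0,-1.]); h=np.array([cy,sy,0])
for y in (40,50,60):
 for td in (-15,0,10,15,20,25,30):
  t=np.radians(td); d=vert*np.cos(t)+h*np.sin(t)
  r=[]
  for x in (-100,-90,-60,-16,0):
    for sg in (-1,1):
      q=ctrl.ik(S2W(x,y,-30),orient(d,ys*sg)); r.append(None if q is None else np.round(q[[2,4,5]],2).tolist())
  print(y,td,r)
E
```

```text
eye slope [-89.88947342  15.99264851 -15.99867998] pivot [  1.55602018 259.36155424   2.56573294]
bottle [-171.25666647  -67.16748892   22.31843679]
40 -15 [[1.79, 1.21, 1.31], [1.79, 1.21, -1.83], [1.76, 1.23, 1.31], [1.76, 1.23, -1.83], [1.68, 1.29, 1.32], [1.68, 1.29, -1.82], [1.56, 1.37, 1.33], [1.56, 1.37, -1.81], [1.51, 1.41, 1.33], [1.51, 1.41, -1.81]]
40 0 [[1.99, 0.91, 1.21], [1.99, 0.91, -1.94], [1.97, 0.93, 1.21], [1.97, 0.93, -1.93], [1.89, 0.98, 1.23], [1.89, 0.98, -1.91], [1.78, 1.06, 1.26], [1.78, 1.06, -1.88], [1.73, 1.09, 1.27], [1.73, 1.09, -1.88]]
40 10 [[2.13, 0.7, 1.07], [2.13, 0.7, -2.08], [2.11, 0.72, 1.08], [2.11, 0.72, -2.06], [2.03, 0.77, 1.12], [2.03, 0.77, -2.02], [1.92, 0.85, 1.17], [1.92, 0.85, -1.98], [1.88, 0.88, 1.18], [1.88, 0.88, -1.96]]
40 15 [[2.2, 0.6, 0.95], [2.2, 0.6, -2.19], [2.18, 0.61, 0.97], [2.18, 0.61, -2.17], [2.11, 0.66, 1.03], [2.11, 0.66, -2.11], [2.0, 0.74, 1.09], [2.0, 0.74, -2.05], [1.96, 0.76, 1.11], [1.96, 0.76, -2.03]]
40 20 [[2.28, 0.5, 0.78], [2.28, 0.5, -2.36], [2.25, 0.51, 0.81], [2.25, 0.51, -2.33], [2.18, 0.56, 0.89], [2.1
[... 2760 characters left out ...]
, 1.15], [2.0, 0.73, -1.99], [1.96, 0.76, 1.17], [1.96, 0.76, -1.97]]
60 20 [[2.28, 0.48, 0.86], [2.28, 0.48, -2.28], [2.26, 0.5, 0.89], [2.26, 0.5, -2.25], [2.18, 0.55, 0.97], [2.18, 0.55, -2.17], [2.08, 0.62, 1.06], [2.08, 0.62, -2.08], [2.04, 0.65, 1.08], [2.04, 0.65, -2.06]]
60 25 [[2.36, 0.39, 0.6], [2.36, 0.39, -2.54], [2.33, 0.4, 0.65], [2.33, 0.4, -2.49], [2.26, 0.45, 0.78], [2.26, 0.45, -2.36], [2.15, 0.51, 0.92], [2.15, 0.51, -2.23], [2.11, 0.53, 0.96], [2.11, 0.53, -2.18]]
60 30 [[2.43, 0.33, 0.19], [2.43, 0.33, -2.95], [2.41, 0.34, 0.27], [2.41, 0.34, -2.87], [2.33, 0.36, 0.47], [2.33, 0.36, -2.67], [2.23, 0.41, 0.69], [2.23, 0.41, -2.45], [2.19, 0.43, 0.75], [2.19, 0.43, -2.39]]
```

```bash
cat >> h.py <<'E'
def snap(ctrl,n,tag):
    c=ctrl.get_calibration(n); im=ctrl.grab_frame(n); cv2.imwrite(f'pics/{tag}.png',im[:,:,::-1]); np.save(f'pics/{tag}.npy',c,allow_pickle=True); return c
E
python3 - <<'E'
from workcell import ctrl
from h import *
O=orient(-zs,ys)
for P in [S2W(-50,-20,120),S2W(-50,40,120)]: print(ctrl.ik(P,O))
ctrl.movep(S2W(-50,-20,120),O); print(ctrl.observe()['time_s'])
snap(ctrl,'wrist','v1')
ctrl.set_gripper(0)
print(ctrl.observe()['time_s'])
ctrl.servo_line(S2W(-50,40,120)); print(ctrl.observe()['time_s'],ctrl.observe()['opening'])
snap(ctrl,'wrist','v2')
E
```

```text
[-0.7076759  -0.29148483  2.19391752  0.49793527  0.95430578 -2.69790703]
[-0.51571341 -0.34280669  2.22303939  0.42741053  0.8925152  -2.48104575]
3.6333
4.45
5.0 -0.34069592441849694
```

View pics/v1.png

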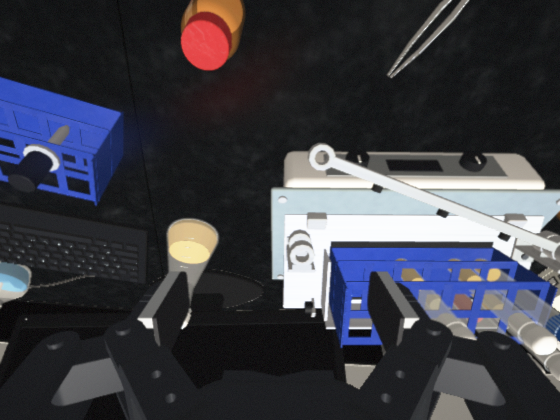

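View pics/v2.png

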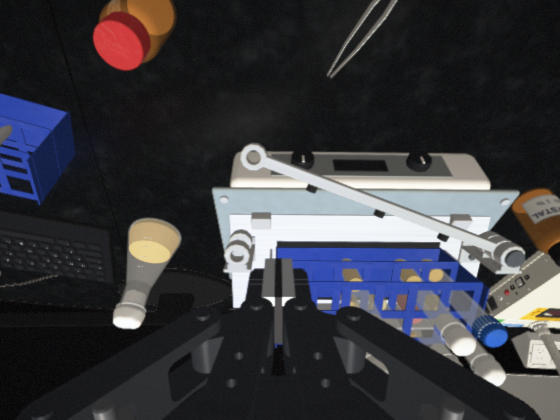

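```bash
python3 - <<'E'
import cv2
a=cv2.imread('pics/v1.png');b=cv2.imread('pics/v2.png')
f=lambda im,x,y:cv2.resize(im[y:y+56,x:x+72],None,fx=5,fy=5,interpolation=cv2.INTER_CUBIC)
import numpy as np
cv2.imwrite('pics/z1.png',np.vstack([np.hstack([f(a,270,225),f(b,205,222)]),np.hstack([f(a,290,130),f(b,220,130)])]))
E
```

```text
(no output)
```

View pics/z1.png

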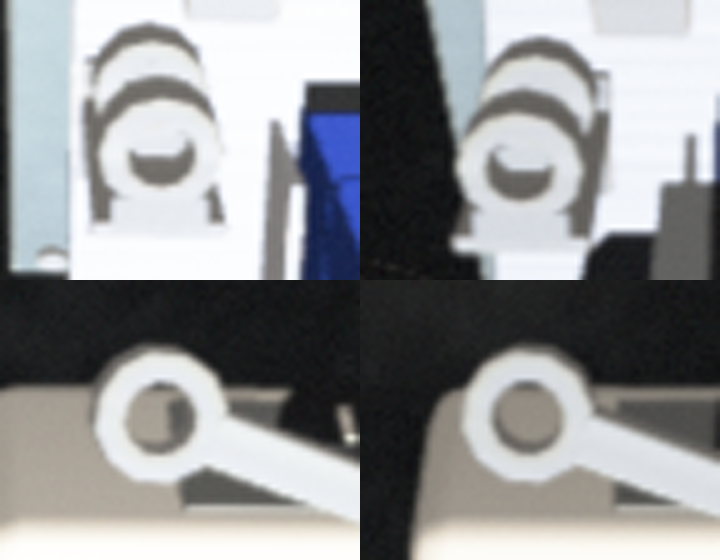

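```bash
python3 - <<'E'
from h import *
from workcell import ctrl
c1=np.load('pics/v1.npy',allow_pickle=True).item();c2=np.load('pics/v2.npy',allow_pickle=True).item()
cs=ctrl.get_calibration('side'); ct=ctrl.get_calibration('top')
B=np.c_[xs,ys,zs]
for n,a,b,s,t in [('mouth',(302.0,256.2),(237.1,253.7),(313.0,216.5),(316.6,205.4)),('eye',(322.0,156.8),(253.2,156.8),(280,237.3),(315,234.8))]:
    x,r=tri([(c1,a),(c2,b)]); print(n,x.round(1),r.round(1))
    x,r=tri([(c1,a),(c2,b),(cs,s),(ct,t)]); print(n,x.round(1),r.round(1), B.T@(x-M))
x,r=tri([(c2,(511,257)),(cs,(288.5,162)),(ct,(217.2,226.8))]);print('piv',x.round(1),r.round(1))
E
```

```text
mouth [517.7   8.1 149.2] [-0.  -1.2 -0.   1.2]
mouth [518.    8.1 149.2] [-0.1 -1.  -0.   1.4 -0.6  0.8 -0.7 -0. ] [-1.56422706  1.63807053 -2.62621103]
eye [443.6  10.9  95. ] [ 0.  0. -0. -0.]
eye [445.9  11.3  92. ] [-0.6  0.1  0.3  0.  -0.9  0.  -0.8 -0.3] [-90.9911214   18.12796728 -17.04574825]
piv [470.6 261.4 151.9] [ 0.3  0.3 -0.4  1.1  0.2 -0.5]
```

```bash
sed -i 's/^M=.*/M=np.array([518.0,8.0,149.3])/; s/^yaw=.*/yaw=0.185/' h.py; python3 - <<'E'
from workcell import ctrl
from h import *
t=np.radians(25); d=np.array([0,0,-1.])*np.cos(t)+np.array([cy,sy,0])*np.sin(t)
O=orient(d,ys)
ctrl.servo_line(S2W(-110,45,50),O,velocity=200)
ctrl.servo_line(S2W(-110,45,-32),velocity=120)
print(ctrl.observe()['time_s'],ctrl.observe()['wrist_force'])
r=ctrl.servo_line(S2W(-35,45,-32),velocity=60,max_force=10); B=np.c_[xs,ys,zs]
s=ctrl.observe();print(r,B.T@(s['position']-M),s['wrist_force'],s['time_s'])
snap(ctrl,'wrist','p1')
if not r:
    r=ctrl.servo_line(S2W(-6,45,-32),velocity=25,max_force=10)
    s=ctrl.observe();print(r,B.T@(s['position']-M),s['wrist_force'],s['time_s'])
snap(ctrl,'wrist','p2');snap(ctrl,'side','p2s');snap(ctrl,'top','p2t')
E
```

```text
6.5083 [-0.4070721   0.65538954  1.44787957]
False [-35.30125366  45.0742275  -32.01248613] [ 0.24978992 -0.50571083 -0.19826728] 7.9083
True [-16.57026192  45.43914406 -32.3355973 ] [-0.11558162 -0.53986857  0.16653202] 8.7583
```

View pics/p2.png

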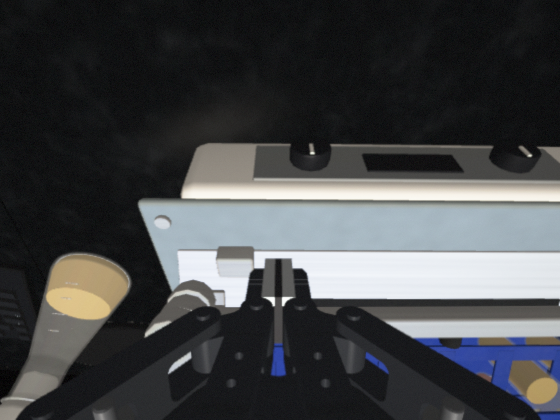

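View pics/p2s.png

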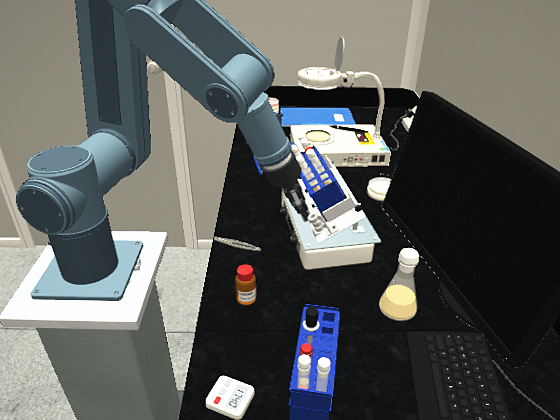

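```bash
python3 - <<'E'
from workcell import ctrl
from h import *
ctrl.servo_line(S2W(-50,45,-32),velocity=120)
ctrl.servo_line(S2W(-70,-10,110),orient(-zs,ys),velocity=250)
snap(ctrl,'wrist','q1');snap(ctrl,'side','q1s');snap(ctrl,'top','q1t')
print(ctrl.observe()['time_s'])
a=cv2.imread('pics/q1.png')
cv2.imwrite('pics/q1z.png',cv2.resize(a[160:320,200:400],None,fx=4,fy=3.75))
E
```

```text
10.25
```

View pics/q1z.png

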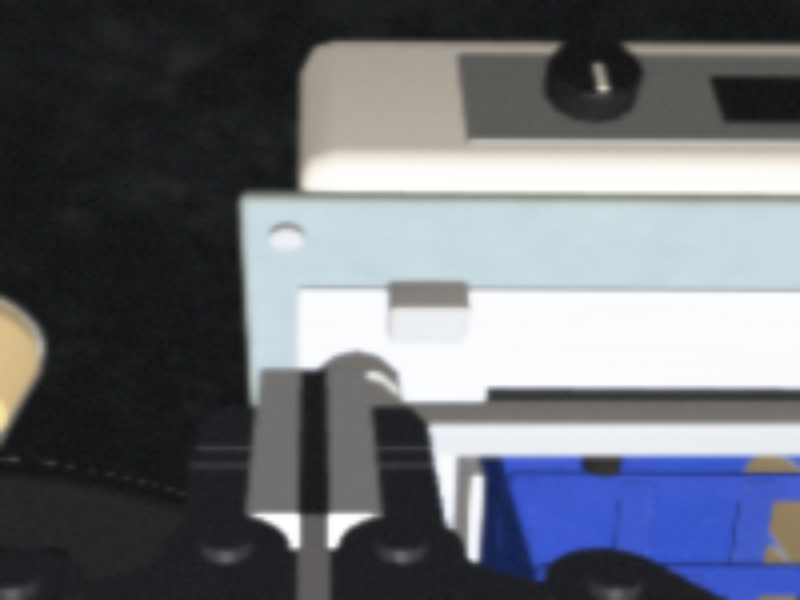

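```bash
python3 - <<'E'
from workcell import ctrl
from h import *
O=orient(np.array([0,0,-1.]),np.array([-1.,0,0]))
ctrl.movep([500,-270,240],O); print(ctrl.observe()['time_s'],ctrl.observe()['joint_pos'].round(2))
ctrl.set_gripper(55)
snap(ctrl,'wrist','r1');print([(r['score'],r['uv']) for r in ctrl.recognise('pin_knob','wrist')][:2])
ctrl.servo_line([460,-270,190],velocity=200)
snap(ctrl,'wrist','r2');print([(r['score'],r['uv']) for r in ctrl.recognise('pin_knob','wrist')][:2])
snap(ctrl,'side','r2s')
print(ctrl.observe()['time_s'],ctrl.observe()['opening'])
E
```

```text
14.525 [-0.69  0.29  1.48  0.    1.38  2.45]
[(0.9, [277.8, 222.9])]
[(0.62, [231.4, 242.4])]
15.8083 55.258178892111104
```

View pics/r1.png

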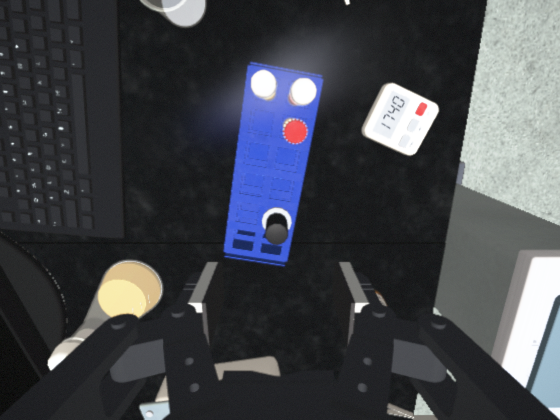

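View pics/r2.png

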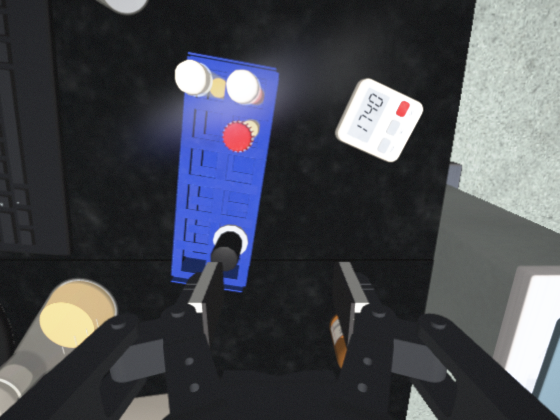

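View pics/r2s.png

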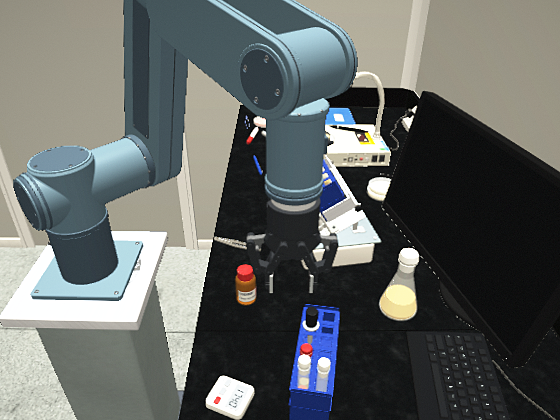

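```bash
python3 - <<'E'
import cv2, numpy as np
a=cv2.imread('pics/r1.png');b=cv2.imread('pics/r2.png')
f=lambda im,x,y:np.clip(cv2.resize(im[y:y+66,x:x+66],None,fx=6,fy=6,interpolation=cv2.INTER_CUBIC)*1.6,0,255)
cv2.imwrite('pics/r_z.png',np.hstack([f(a,245,200),f(b,195,215)]))
E
```

```text
[ WARN:0@0.148] global loadsave.cpp:1063 imwrite_ Unsupported depth image for selected encoder is fallbacked to CV_8U.
```

View pics/r_z.png

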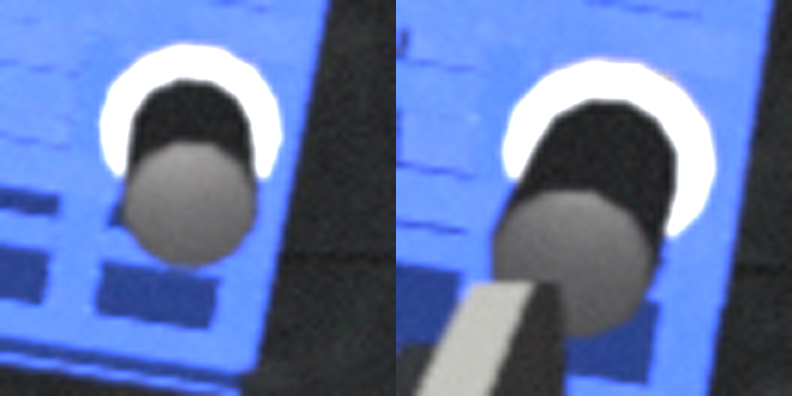

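```bash
python3 - <<'E'
from h import *
from workcell import ctrl
c1=np.load('pics/r1.npy',allow_pickle=True).item();c2=np.load('pics/r2.npy',allow_pickle=True).item()
for n,a,b in [('top',(276.3,233.6),(224.3,258.6)),('collar',(276.4,221.8),(230.1,241.8))]:
    x,r=tri([(c1,a),(c2,b)],(500,-240,100)); print(n,x.round(1),r.round(1))
for n,z,a,b in [('top',119,(276.3,233.6),(224.3,258.6)),('collar',85,(276.4,221.8),(230.1,241.8))]:
    print(atz(c1,a,z).round(1),atz(c2,b,z).round(1))
E
```

```text
top [ 500.6 -243.   118.1] [ 0.   0.1 -0.  -0. ]
collar [ 500.7 -243.3   86.9] [-0. -0.  0.  0.]
[ 500.7 -243.5  119. ] [ 500.5 -243.5  119. ]
[ 500.7 -242.6   85. ] [ 501.  -242.5   85. ]
```

```bash
python3 - <<'E'
from workcell import ctrl
from h import *
ctrl.servo_line([500.6,-243.2,160],velocity=200)
print(ctrl.servo_line([500.6,-243.2,88.5],velocity=100,max_force=10))
ctrl.set_gripper(10,60)
s=ctrl.observe();print(s['time_s'],s['opening'],s['position'],s['wrist_force'])
ctrl.servo_line([500.6,-243.2,235],velocity=200)
s=ctrl.observe();print(s['time_s'],s['opening'],s['wrist_force'])
snap(ctrl,'wrist','g1');snap(ctrl,'side','g1s');snap(ctrl,'top','g1t')
E
```

```text
False
17.5167 20.03170695843782 [ 501.04033227 -243.50594872   89.32121922] [-0.42641605  1.14747995  4.83823224]
18.4 20.535688508355257 [ 0.41756728  0.11449092 -0.35626241]
```

View pics/g1.png

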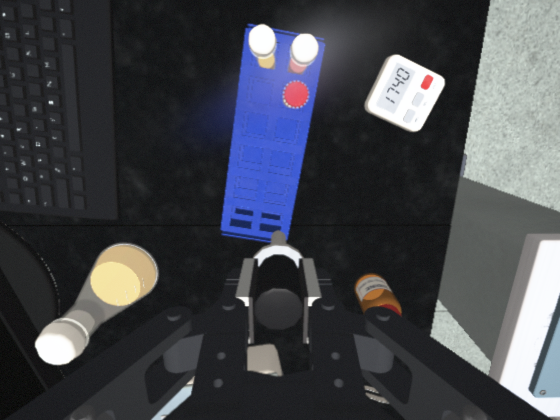

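View pics/g1s.png

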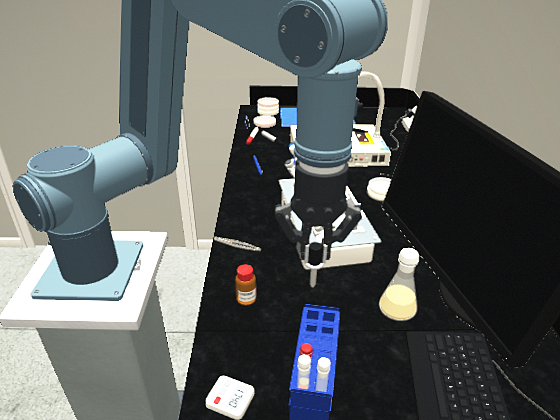

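View pics/g1t.png

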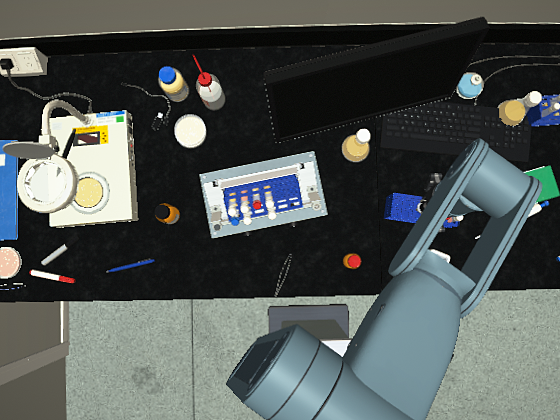

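```bash
python3 - <<'E'
from workcell import ctrl
from h import *
c=np.load('pics/g1.npy',allow_pickle=True).item(); cs=ctrl.get_calibration('side')
s=ctrl.observe();T=R.from_quat(s['orientation']).as_matrix();p=s['position'];print(p,T.round(3))
for nm,x in [('nose',58.3),('tapertop',50.3),('collar_u',8.3),('collar_t',4.3),('knobtop',-29.7)]:
    P=p+T@np.array([x,0,0]); print(nm,P.round(1),proj(c,P).round(1),proj(cs,P).round(1))
f=lambda im,x,y,w,h,k:cv2.resize(im[y:y+h,x:x+w],None,fx=k,fy=k,interpolation=cv2.INTER_CUBIC)
a=cv2.imread('pics/g1.png');b=cv2.imread('pics/g1s.png');t=cv2.imread('pics/g1t.png')
cv2.imwrite('pics/gz.png',np.hstack([f(a,235,220,90,110,4.),f(b,270,190,90,110,4.)]))
cv2.imwrite('pics/gt.png',f(t,190,140,150,110,5))
E
```

```text
[ 499.87960281 -242.67468185  233.25124799] [[-0.003 -1.     0.   ]
 [ 0.002  0.     1.   ]
 [-1.     0.003  0.002]]
nose [ 499.7 -242.6  175. ] [[277.  231.9]] [[312.5 287.4]]
tapertop [ 499.7 -242.6  183. ] [[277.  236.3]] [[312.8 283.8]]
collar_u [ 499.9 -242.7  225. ] [[276.8 266.1]] [[314.3 264.5]]
collar_t [ 499.9 -242.7  229. ] [[276.8 269.7]] [[314.4 262.6]]
knobtop [ 500.  -242.7  263. ] [[276.6 308.5]] [[315.7 245.9]]
```

View pics/gz.png

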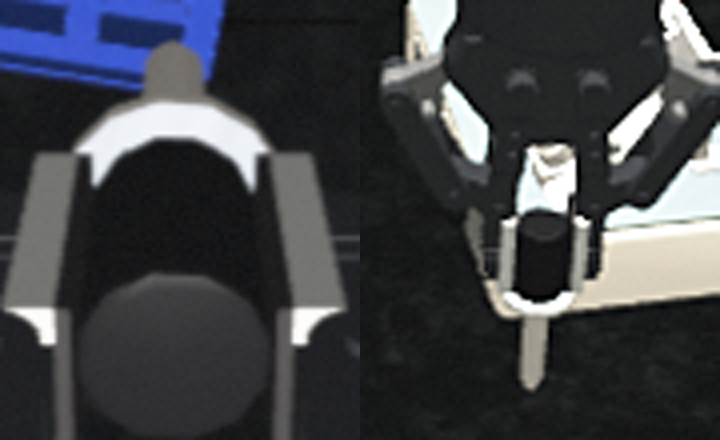

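View pics/gt.png

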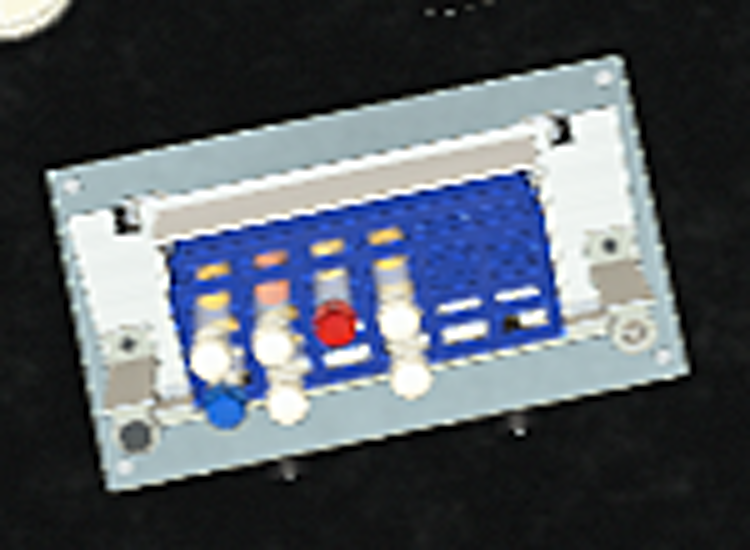

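```bash
python3 - <<'E'
from workcell import ctrl
from h import *
O=orient(-zs,-xs)
off=0.6*xs  # pin at tool y +0.6 = -xs*0.6 -> shift tcp by +0.6 xs
ctrl.movep(S2W(0,0,110)+off,O); print(ctrl.observe()['time_s'],ctrl.observe()['joint_pos'].round(2))
ctrl.servo_line(S2W(0,0,72)+off,velocity=100)
snap(ctrl,'wrist','h1');snap(ctrl,'side','h1s');snap(ctrl,'top','h1t')
s=ctrl.observe();np.save('pics/h1pose.npy',np.r_[s['position'],s['orientation']]);print(s['time_s'],s['position'])
f=lambda im,x,y,w,h,k:cv2.resize(im[y:y+h,x:x+w],None,fx=k,fy=k,interpolation=cv2.INTER_CUBIC)
b=cv2.imread('pics/h1s.png');t=cv2.imread('pics/h1t.png')
cv2.imwrite('pics/h1z.png',np.hstack([f(b,270,160,80,100,5.),f(t,280,160,80,100,5.)]))
E
```

```text
19.5167 [-0.51 -0.21  2.11  0.43  0.88  2.24]
20.2 [483.51054186   1.03744709 212.61719193]
```

View pics/h1.png

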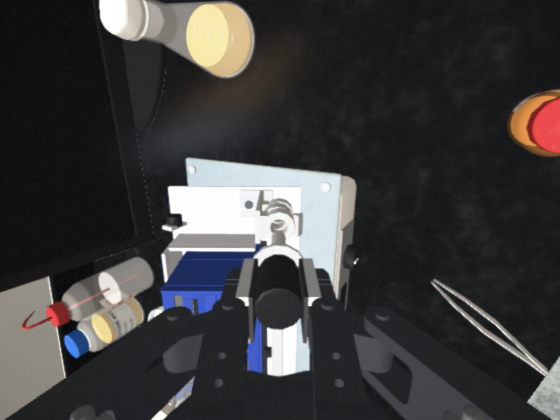

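View pics/h1z.png

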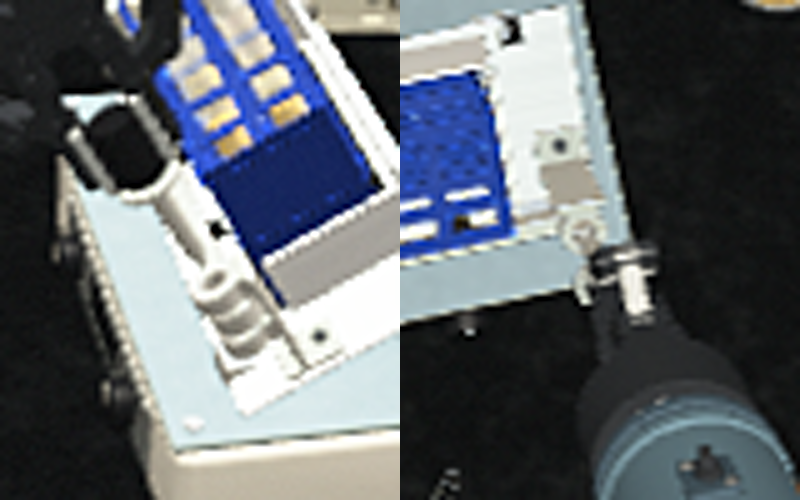

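```bash
python3 - <<'E'
from workcell import ctrl
from h import *
c=np.load('pics/h1.npy',allow_pickle=True).item(); cs=ctrl.get_calibration('side')
s=ctrl.observe();T=R.from_quat(s['orientation']).as_matrix();p=s['position']
B=np.c_[xs,ys,zs]
nose=p+T@np.array([58.3,.6,0]); print('nose slope',B.T@(nose-M), 'axis',B.T@T[:,0])
print('nose',proj(c,nose),proj(cs,nose),'mouth pred',proj(c,M),proj(cs,M))
# axis continuation points
for d in (0,10,14,18): print(d,proj(c,nose+T[:,0]*d),proj(cs,nose+T[:,0]*d))
a=cv2.imread('pics/h1.png');f=lambda im,x,y,w,h,k:cv2.resize(im[y:y+h,x:x+w],None,fx=k,fy=k,interpolation=cv2.INTER_CUBIC)
b=cv2.imread('pics/h1s.png')
cv2.imwrite('pics/h1w.png',np.hstack([f(a,245,185,70,80,5.5),f(b,290,185,70,80,5.5)]))
E
```

```text
nose slope [ 0.63442613 -0.54274763 14.12471405] axis [ 7.55665103e-04 -7.40064201e-04 -9.99999441e-01]
nose [[277.29174367 232.33454305]] [[309.89250446 212.88177483]] mouth pred [[278.14702743 225.85053712]] [[312.43616185 217.27222656]]
0 [[277.29174367 232.33454305]] [[309.89250446 212.88177483]]
10 [[277.27247031 227.15639143]] [[311.92442443 215.99169966]]
14 [[277.26521052 225.20545068]] [[312.73048024 217.22552559]]
18 [[277.25818871 223.3182239 ]] [[313.53273498 218.45360619]]
```

View pics/h1w.png

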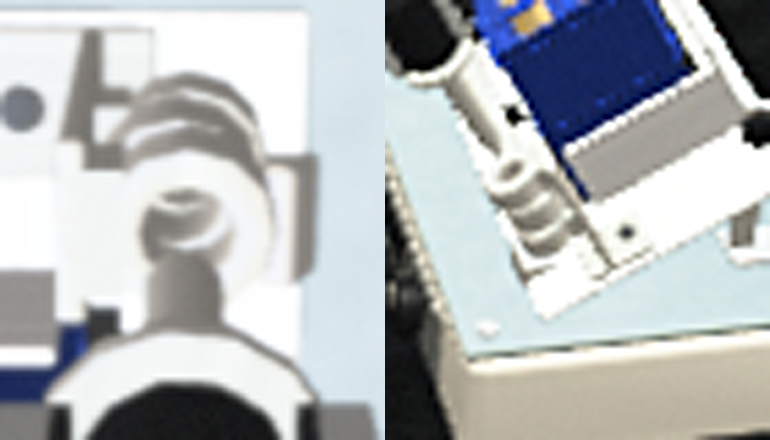

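```bash
python3 - <<'E'
from workcell import ctrl
from h import *
off=0.4*xs+1.2*ys; B=np.c_[xs,ys,zs]
def st(r):
    s=ctrl.observe(); print(r,(B.T@(s['position']-M)).round(2),'F',(B.T@s['wrist_force']).round(2),'m',(B.T@s['moment']).round(2),round(s['time_s'],2),round(s['opening'],1))
ctrl.servo_line(S2W(0,0,70)+off,velocity=60); st(0)
for z,v in [(50,40),(40,30),(30,30)]:
    r=ctrl.servo_line(S2W(0,0,z)+off,velocity=v,max_force=12); st(r)
    if r: break
snap(ctrl,'wrist','i1');snap(ctrl,'side','i1s')
f=lambda im,x,y,w,h,k:cv2.resize(im[y:y+h,x:x+w],None,fx=k,fy=k,interpolation=cv2.INTER_CUBIC)
cv2.imwrite('pics/i1z.png',np.hstack([f(cv2.imread('pics/i1.png'),240,180,80,90,5.),f(cv2.imread('pics/i1s.png'),285,170,80,90,5.)]))
E
```

```text
0 [ 0.45  1.27 70.19] F [ 0.08  0.67 -0.19] m [ 0.03  0.29 -0.02] 20.45 20.1
False [ 0.25  1.14 49.76] F [-0.99 -1.19 -1.67] m [-0.32  0.33  0.04] 21.1 20.5
False [ 0.44  1.1  39.82] F [-0.36 -1.92 -1.6 ] m [-0.43  0.28  0.01] 21.58 20.2
False [ 0.44  1.09 29.8 ] F [ 0.02 -1.64 -0.37] m [-0.54  0.24 -0.  ] 22.07 20.3
```

View pics/i1z.png

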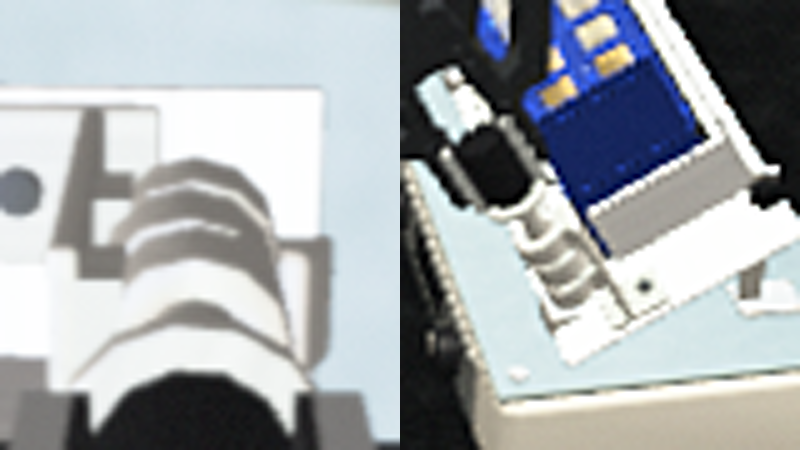

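```bash
python3 - <<'E'
from workcell import ctrl
from h import *
off=0.4*xs+0.7*ys; B=np.c_[xs,ys,zs]
def st(r):
    s=ctrl.observe(); print(r,(B.T@(s['position']-M)).round(2),'F',(B.T@s['wrist_force']).round(2),'m',(B.T@s['moment']).round(2),round(s['time_s'],2),round(s['opening'],1))
for z,v in [(22,25),(15,25),(2,15)]:
    r=ctrl.servo_line(S2W(0,0,z)+off,velocity=v,max_force=12); st(r)
    if r: break
snap(ctrl,'wrist','j1');snap(ctrl,'side','j1s')
f=lambda im,x,y,w,h,k:cv2.resize(im[y:y+h,x:x+w],None,fx=k,fy=k,interpolation=cv2.INTER_CUBIC)
cv2.imwrite('pics/j1z.png',np.hstack([f(cv2.imread('pics/j1.png'),240,180,80,90,5.),f(cv2.imread('pics/j1s.png'),285,170,80,90,5.)]))
E
```

```text
False [ 0.2   0.88 21.77] F [ 0.02 -1.88 -1.39] m [-0.37  0.31  0.  ] 22.63 20.6
False [ 0.22  0.81 14.78] F [-0.26 -1.51 -0.38] m [-0.29  0.29 -0.  ] 23.07 19.9
True [ 0.57  0.72 10.97] F [-1.09  0.34  6.98] m [-0.09  0.29  0.01] 23.52 20.1
```

View pics/j1z.png

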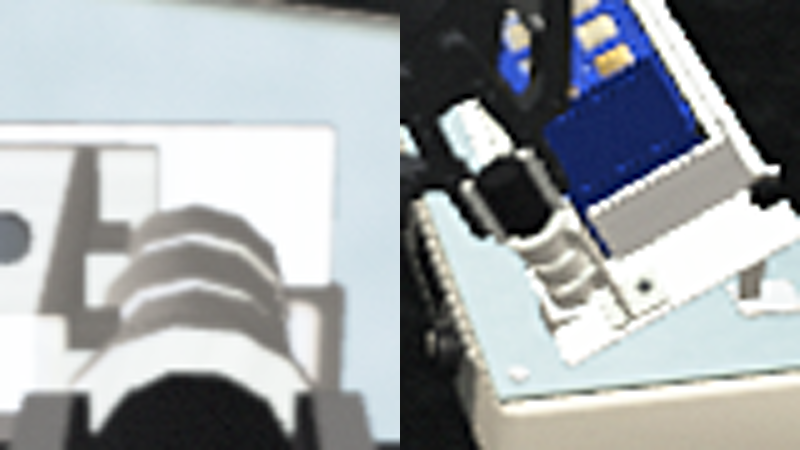

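```bash
python3 - <<'E'
from workcell import ctrl
from h import *
B=np.c_[xs,ys,zs]
s=ctrl.observe(); z0=B.T@(s['position']-M)
r=ctrl.servo_line(S2W(z0[0],z0[1],z0[2]-4),velocity=15,max_force=14)
s=ctrl.observe(); print(r,(B.T@(s['position']-M)).round(2),(B.T@s['wrist_force']).round(2))
ctrl.set_gripper(42)
s=ctrl.observe(); z0=B.T@(s['position']-M); print(z0.round(2),(B.T@s['wrist_force']).round(2))
ctrl.servo_line(S2W(z0[0],z0[1],60),velocity=100)
ctrl.servo_line(S2W(-30,-70,110),velocity=200)
snap(ctrl,'wrist','k1');snap(ctrl,'side','k1s');snap(ctrl,'top','k1t'); print(ctrl.observe()['time_s'])
f=lambda im,x,y,w,h,k:cv2.resize(im[y:y+h,x:x+w],None,fx=k,fy=k,interpolation=cv2.INTER_CUBIC)
cv2.imwrite('pics/k1z.png',np.hstack([f(cv2.imread('pics/k1s.png'),275,150,80,100,5.),f(cv2.imread('pics/k1t.png'),275,160,80,100,5.)]))
E
```

```text
True [ 0.62  0.76 10.94] [-1.48 -1.47 12.48]
[-0.1   1.05 10.21] [ 0.28 -0.97  0.27]
25.5833
```

View pics/k1z.png

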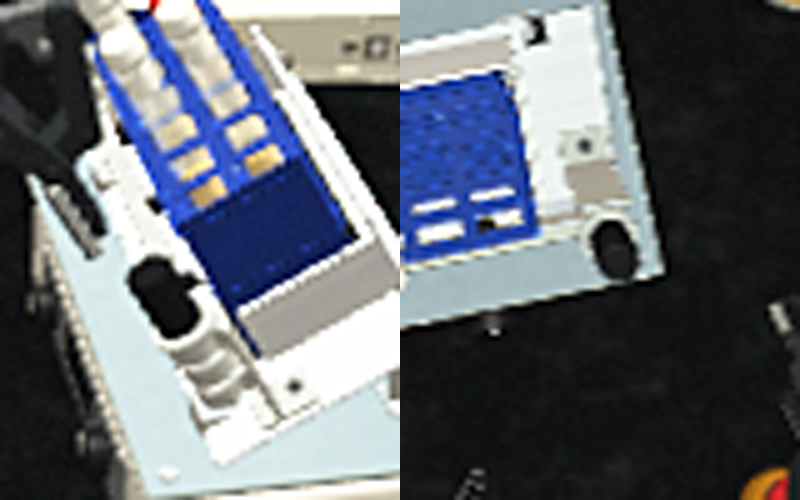

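View pics/k1.png

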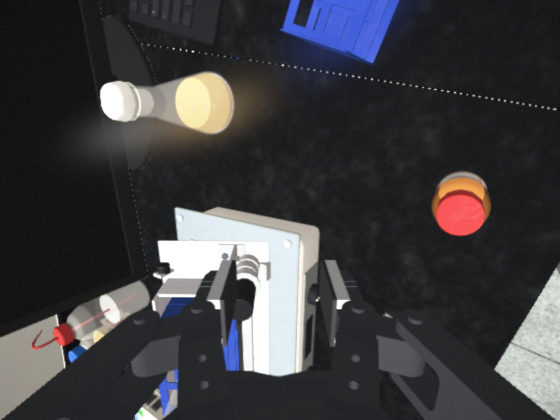

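```bash
python3 - <<'E'
from workcell import ctrl
from h import *
ctrl.servo_line(S2W(0,-30,120),velocity=200)
c=snap(ctrl,'wrist','l1');cs=ctrl.get_calibration('side');ct=ctrl.get_calibration('top')
for dz in (0,2.6,6.6):
    for nm,h in (('knobtop',38),('collartop',4),('under',0)):
        P=M+zs*(h+dz)+ys*.7+xs*.4; print(dz,nm,proj(cs,P).round(1),proj(ct,P).round(1),proj(c,P).round(1))
f=lambda im,x,y,w,h,k:cv2.resize(im[y:y+h,x:x+w],None,fx=k,fy=k,interpolation=cv2.INTER_CUBIC)
cv2.imwrite('pics/l1z.png',np.hstack([f(cv2.imread('pics/l1.png'),235,190,80,100,5.),f(cv2.imread('pics/k1s.png'),290,185,50,62,8.06)[:500]]))
E
```

```text
0 knobtop [[304.7 205.1]] [[318.1 211.2]] [[276.6 255.2]]
0 collartop [[311.7 215.8]] [[315.9 205.9]] [[276.6 238.4]]
0 under [[312.5 217. ]] [[315.7 205.2]] [[276.7 236.7]]
2.6 knobtop [[304.2 204.2]] [[318.3 211.6]] [[276.6 256.7]]
2.6 collartop [[311.2 215. ]] [[316.1 206.3]] [[276.6 239.6]]
2.6 under [[312.  216.2]] [[315.8 205.6]] [[276.6 237.8]]
6.6 knobtop [[303.3 202.9]] [[318.6 212.3]] [[276.5 259. ]]
6.6 collartop [[310.4 213.7]] [[316.3 206.9]] [[276.6 241.4]]
6.6 under [[311.2 215. ]] [[316.1 206.3]] [[276.6 239.6]]
```

View pics/l1z.png

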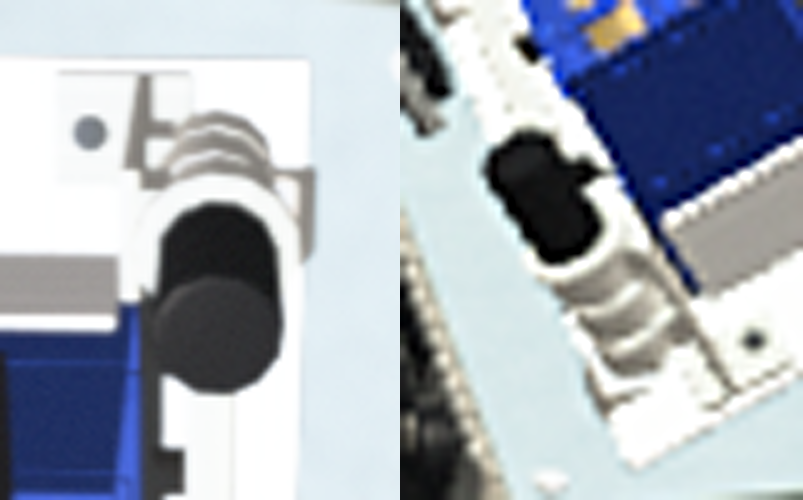

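```bash
python3 - <<'E'
from workcell import ctrl
s=ctrl.observe(); print(s['time_s'],s['wrist_force'])
print(ctrl.hand_in())
E
```

```text
26.0417 [-0.23098803 -0.08699793 -0.09961624]
the job is handed in; nothing more can be done
None
```

I swung the retaining bar shut, threaded the clevis pin through both knuckles and the eye, released it, and handed the job in at 26.0 s of the 51 s allowed. Hand-in reports no verdict, so the result rests on these checks:

- **Bar:** I pushed it with closed fingers until it met the web. The fingers stopped at -16.6 mm, against an expected -16 mm. Later pictures show the eye stacked between the two knuckles. I did not measure the bar angle separately.
- **Pin:** It met a firm stop under about 12 N, with no further travel when I pressed again. The last pictures show no visible gap under the collar, with the knob in line with the hole axis.
- **A disagreement:** The collar seated about 2.6 mm higher than my measured hole mouth predicted. The close-up pictures taken just before insertion also put the mouth about 2 mm higher. I took this as a height error in my measurement, not an unseated pin.
- **Bystanders and contact:** The red-cap bottle was upright in the last wide wrist picture. I did not look at the black-cap bottle again after the grasp. The arm was clear of everything, with wrist force near zero, when I handed in.

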